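# Slide the top cover plate off the stack into the gauge nest

### The job

Slide the top cover plate off the stack, out of the open end of the blue magazine and straight across into the gauge nest beside it, until it lies flat on the nest deck, fully home against the red end stop, and let go of it. Press only lightly with the fingertips and slide the plate, never lift it, so that the oiled plates beneath do not come along; leave them and everything else on the bench where they are.

Things in the scene. Friction and masses are not known exactly. Their poses are not given: they have to be found in the camera images.
- magazine: blue plate magazine fixed to the bench, base 126 x 120 x 10 mm; a wall closes its -y end, two upright guides stand on each side, all 52 mm tall; its +y end is open. Origin at bench level under the middle of the stack of five plates; +y is the way plates slide out. Inside 94 mm wide (x), rear wall face at y = -52 mm, floor at z = 10 mm, top of the stack at z = 40 mm
- top_plate: uppermost of five loose ground steel cover plates, 90 (x) x 100 (y) x 6 mm, about 0.42 kg, no through holes (black plugs in the corners, a round spot in the middle); origin at the centre of its underside, at the start 34 mm above the bench. About 2 mm play between guides and wall: while it lies in the magazine only its top face and its +y edge can be reached
- spot (a point): middle of the top face of the top plate, 6 mm above its origin. The plate is drier than the oiled ones beneath: a padded fingertip pressed here with 4 to 6 N carries it along by friction, slipping a little now and then; pressed with more than about 8 N while sliding, it drags the second plate along as well. Both faces are rigid, and measured heights are too coarse to set this pressure: go by the force felt
- gauge_nest: grey gauge nest fixed in front of the magazine's open end and parallel with it; flat deck 32 mm above the bench, y = -52 to +52 mm, 2 mm below the underside of the top plate in the stack, its near edge 6 to 12 mm from the stack. Two bright side rails, 9 mm high, 93 mm apart, flared at the entry. Origin at bench level; a plate fully home has its origin at x = 0 (1.5 mm play), y = 0, z = 32 mm of this frame
- stop (a point): middle of the foot of the red end stop's face, at x = 0, y = +50 mm, z = 32 mm of the nest; the stop is a rigid bar 12 mm higher than the deck; behind it lies a round black indicator up to 134 mm from the nest's origin. The leading (+y) edge of a plate that is home touches this face
- plate2: plate number 2 from the top of the stack, oiled, same size and make as the top plate; origin at the centre of its underside, 28 mm above the bench
- plate3: plate number 3 from the top of the stack, oiled, same size and make as the top plate; origin at the centre of its underside, 22 mm above the bench
- plate4: plate number 4 from the top of the stack, oiled, same size and make as the top plate; origin at the centre of its underside, 16 mm above the bench
- plate5: plate number 5 from the top of the stack, oiled, same size and make as the top plate; origin at the centre of its underside, 10 mm above the bench
- shaft_a: loose dark steel splined shaft standing upright, 43 mm across the collar, 116 mm tall; origin at the centre of its foot
- shaft_b: a second such loose splined shaft, standing upright
- ring_gauge: loose steel ring gauge lying flat, 68 mm outside, 22 mm high; origin at the centre of its underside
- plug_gauge: loose plug gauge lying down, 112 mm long, 27 mm thick; origin under its middle
- oil_bottle: yellow oil bottle with red cap standing upright, 60 mm across, 170 mm tall; origin at the centre of its foot
- deburr_tool: orange-handled deburring tool lying flat; origin under its middle
Mind the look-alikes: they are no part of the job. Leave any orange or purple look-alike of the top_plate alone.

How it is judged:
On the way, in this order (a step that is already met when the one before it is completed fails the run):
1. the top plate has been slid more than half way off the stack, still low (y of top_plate in the frame of magazine above 0.055 m and angle between top_plate's own z axis and vertical below 0.15 rad), for 0.1 s.
2. the plate lies home on the nest deck against the end stop (y of top_plate in the frame of gauge_nest between -0.0025 and 0.002 m and x of top_plate in the frame of gauge_nest between -0.003 and 0.003 m and z of top_plate in the frame of gauge_nest between 0.0305 and 0.0335 m and angle between top_plate's own z axis and vertical below 0.03 rad and angle between the y axis of top_plate and the y axis of gauge_nest, either way round below 0.06 rad), for 0.2 s.
At the end, for the whole second after the job is handed in: The top plate lies flat and at rest on the nest deck, square between the rails (within 3 mm of the middle) and within 2.5 mm of full contact with the end stop; the four other plates are within 4 mm of where they were, the loose things on the bench within 10 mm (all of step 2 and linear speed of top_plate below 0.01 m/s and distance of each of plate2, plate3, plate4, plate5 from where it was at the start of the episode below 0.004 m and distance of each of shaft_a, shaft_b, ring_gauge, plug_gauge, oil_bottle, deburr_tool from where it was at the start of the episode below 0.01 m); the robot touches nothing.
It fails at once if the fingers press on the top plate with more than 20 N (contact force between the fingers and top_plate above 20 N).
It fails at once if the top plate is lifted more than 8 mm above its place on the stack (z of top_plate in the frame of magazine above 0.042 m).
It fails at once if one of the plates beneath is dragged along by more than 4 mm (distance of any of plate2, plate3, plate4, plate5 from where it was at the start of the episode above 0.004 m).
It fails at once if a loose thing on the bench is moved by more than 10 mm (distance of any of shaft_a, shaft_b, ring_gauge, plug_gauge, oil_bottle, deburr_tool from where it was at the start of the episode above 0.01 m).
It also fails if it takes over 67 s, if anything falls off the work surface, if the arm or the gripper's body presses on something with over 40 N, if the wrist force passes 120 N, or if a joint passes its speed limit or range.

### The arm

A 7-joint arm with a two-finger parallel gripper is mounted at the origin on the work surface. World frame = base frame: x ahead of the robot, y to its left, z up, the work surface at z = 0. Lengths are in m, angles in rad, forces in N, time in s.
With the tool pointing down it reaches from about 0.425 to 0.925 m from the base axis. Payload 6.8 kg.
Tool frame: the origin (TCP) lies on the front face of the gripper's body, between the roots of the fingers; the fingertips stand 73 mm ahead of it and the grasp point (between the pads) lies 54 mm ahead of it (env.nose_length is the distance from the TCP to the fingertips, in m); z points along the fingers, y is the line along which they close (so a half turn about z gives the same grasp; the last joint's range is limited). The gripper opens to 85 mm and grips with 20 to 120 N. Pads are 22 mm wide; open, the fingers measure 114 mm over their backs; the gripper's body (76 mm by 85 mm) begins 54 mm behind the grasp point. The pads swing forward as they close: fully open they stand 13 mm farther back than shut.
Start: joints at [-0.108, 0.477, 0.022, 1.555, -0.011, 1.109, -0.083], TCP at [0.675, 0, 0.304] pointing down, gripper open.
Joint ranges: [-2.96, 2.96], [-0.34, 2.1], [-1.41, 1.46], [0.24, 2.44], [-1.37, 4.51], [0.17, 1.92], [-2.96, 2.96]. Speed limits (rad/s): [2.39, 2.39, 3.14, 3.14, 3.14, 3.14, 3.14].

### API

Orientations are given as a unit quaternion [w, x, y, z].
In Python, from cell import env, kin, camera, calibration, job gives the robot as it stands. The module is installed in compiled form; this text tells all that it offers. Calls block until the motion is done:
- env.reach(position, orientation): joint-space move of the TCP to a pose.
- env.movel(position, velocity=0.15, rot=None, stop_force=None): straight line of the TCP; rot=None keeps the orientation; velocity is the mean speed in m/s. With stop_force (N) it stops when the force on the tool has changed by that much, and returns True; else False.
- env.goto_joints(angles): joint-space move.
- env.grip(opening, f_grip=None): finger opening in m; f_grip is the grip in N (None keeps the last); returns when the fingers have stopped.
- env.dwell(seconds).
- kin.inverse_kinematics(position, orientation): joint angles nearest the present ones, or None.
- env.get_state(): the state.
- camera(name): name is "scene" or "side" or "wrist"; returns (picture, depth): 384x512x3 uint8, blue, green, red; 384x512 float32, m along the optical axis (not along the pixel's ray), 0 where there is no reading.
- calibration(name): a dict with "fx", "fy", "cx", "cy" (pixels), "rvec" (rotation vector, rad) and "tvec" (3), from world to camera coordinates, as OpenCV has them. Camera axes: x right, y down, z forward; pixel columns grow to the right and rows downward; lengths in m; the calibration is good to about 2 mm. A picture is of the moment at which its call begins: read the wrist's pose just before it. calibration takes no time and is no camera call; for the wrist camera it gives the pose at the moment of the call.
A pose or a line that the arm cannot do raises env.PlanningError and nothing moves.
- job.job_done(): hands the job in; it is judged then, once.
The state is a dict: "time": time; "qpos": joint angles; "joint_velocities": joint speeds; "joint_torque": joint torques, N m; "tcp_pos": TCP position; "orientation": TCP orientation; "force": force on the tool from outside, world axes, zero at the start; "torque": the same for the moment, N m; "opening": finger opening in m; "gripper_force": force on a finger pad.
Only numpy, scipy, OpenCV 4.12 (cv2) and the standard library are available. Lean on these libraries where they do the work, as an engineer would, in place of code of your own. Each camera call takes 0.05 s, during which the arm holds its last target. There are 200 camera calls.

## Working session

There is one attempt and no reset: what is moved stays moved. The work goes in short steps, each a Python script; the robot and the scene stay as the last script left them, time stands still between calls to the robot, and variables do not carry over. Pictures are saved under pics/ and viewed, at most 10 in all, crops included, and the job is handed in when it is done.

```bash
ls; mkdir -p pics
python3 - <<'E'
from cell import env,camera,calibration
import cv2,numpy as np
ims=[]
for n in("scene","side","wrist"):
    im,d=camera(n); c=calibration(n); np.savez(f"{n}0.npz",im=im,d=d,**{k:np.array(v) for k,v in c.items()}); ims.append(im); print(n,c)
cv2.imwrite("pics/a_scene.png",cv2.resize(ims[0],(800,600)))
cv2.imwrite("pics/a_sw.png",cv2.resize(np.vstack(ims[1:]),(512*600//768*1,600)) if 0 else np.hstack([cv2.resize(i,(400,300)) for i in ims[1:]]))
s=env.get_state();print(s["time"],s["tcp_pos"],s["orientation"],s["force"],env.nose_length,s["opening"])
E
```

```text
pics
scene {'fx': 412.6443348545752, 'fy': 412.6443348545752, 'cx': 249.66419439225078, 'cy': 190.51521459439763, 'rvec': array([ 0.85365027,  2.50979306, -1.12317047]), 'tvec': array([ 0.42436432, -0.20049509,  1.63665238])}
side {'fx': 397.85708172769114, 'fy': 397.85708172769114, 'cx': 255.64345204450868, 'cy': 190.7419058136337, 'rvec': array([ 2.28320426, -0.66101279,  0.26305952]), 'tvec': array([-0.45100961,  0.28515333,  0.97496869])}
wrist {'fx': 345.339373239408, 'fy': 345.339373239408, 'cx': 258.9618763820818, 'cy': 193.1748850706904, 'rvec': array([-2.81918855e+00, -8.25141465e-04,  4.07900168e-04]), 'tvec': array([-0.67594604, -0.04044081,  0.3797253 ])}
0.15 [6.74670671e-01 1.10402744e-05 3.03178178e-01] [-4.27461219e-04  7.07095328e-01  7.07117915e-01 -5.17730658e-04] [-0.57945066  0.17824898 -0.72305676] 0.0726 0.08567502997485643
```

View pics/a_scene.png

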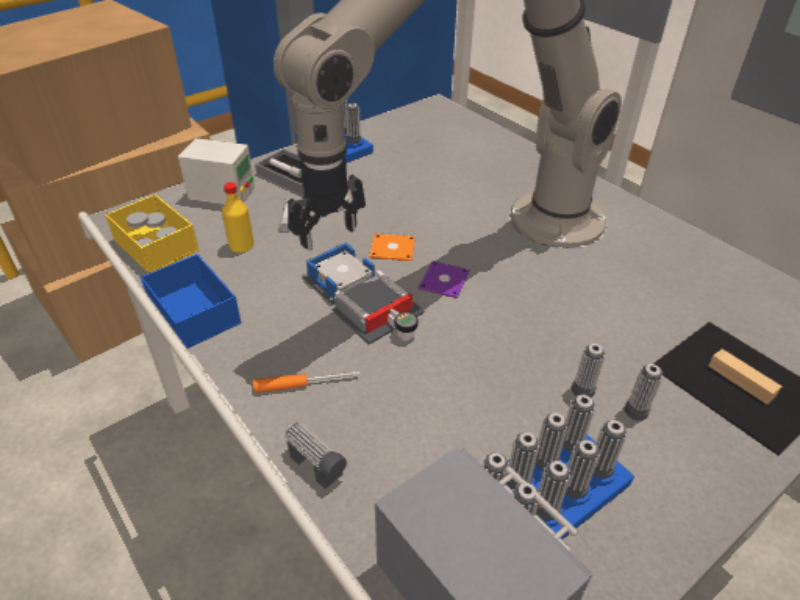

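View pics/a_sw.png

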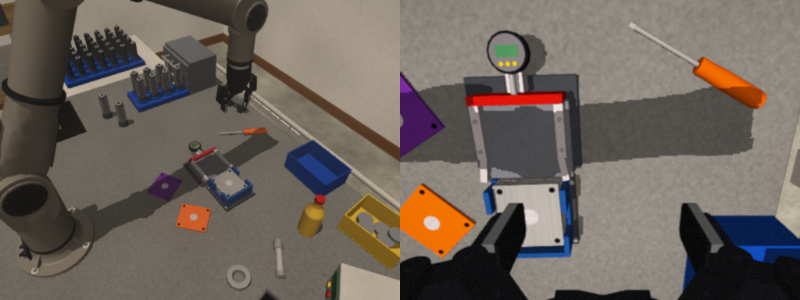

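The wrist view is the useful one: the magazine is at the bottom and the nest above it, with slides going towards world +y, but a finger hides part of the plate. I'll close the gripper and move to see both clearly.

```bash
cat > h.py <<'E'
from cell import env,kin,camera,calibration,job
import cv2,numpy as np
def cam(n):
    c=calibration(n); im,d=camera(n); R=cv2.Rodrigues(np.array(c["rvec"]))[0]
    return im,d,c,R,np.array(c["tvec"]).ravel()
def ray(c,uv,z):
    R=cv2.Rodrigues(np.array(c["rvec"]))[0]; t=np.array(c["tvec"]).ravel()
    o=-R.T@t; uv=np.atleast_2d(uv).astype(float)
    k=np.c_[(uv[:,0]-c["cx"])/c["fx"],(uv[:,1]-c["cy"])/c["fy"],np.ones(len(uv))]@R
    return o+k*((z-o[2])/k[:,2])[:,None]
E
python3 - <<'E'
from h import *
import pickle
env.grip(0.0)
env.movel([0.665,-0.10,0.31],velocity=0.15)
im,d,c,R,t=cam("wrist"); pickle.dump((im,d,c),open("w1.pkl","wb"))
print("cam at",-R.T@t,env.get_state()["time"],env.get_state()["opening"])
cv2.imwrite("pics/b.png",cv2.resize(im,(800,600),interpolation=cv2.INTER_CUBIC))
E
```

```text
cam at [ 0.66632939 -0.01636826  0.3795644 ] 1.7917 -0.00013720840302128376
```

View pics/b.png

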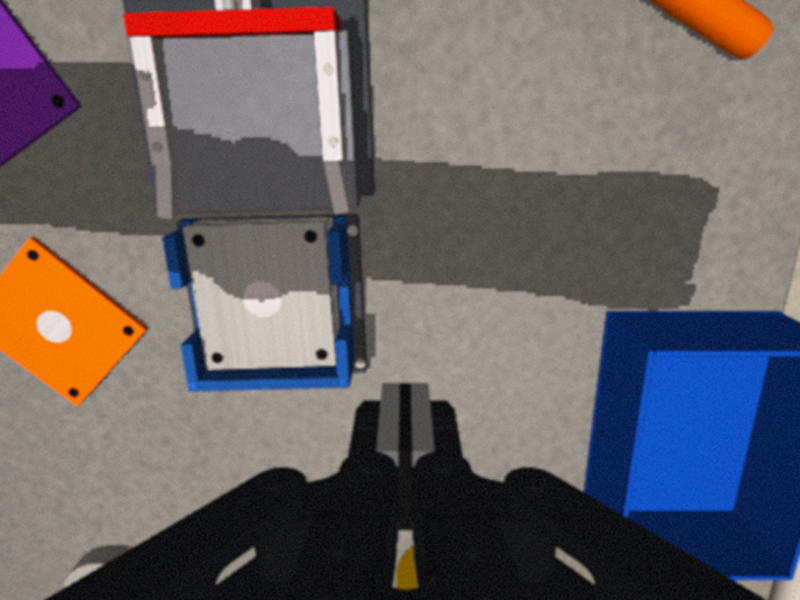

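The four black plugs of the grey top plate are at display pixels (198,240), (311,236), (217,357) and (321,354), with the spot near (263,299). The red stop face's foot runs from about (127,35) to (338,30). Next I'll refine these and convert them to positions.

Run:
```python
from h import *
import pickle
im,d,c=pickle.load(open("w1.pkl","rb"))
g=cv2.cvtColor(im,cv2.COLOR_BGR2GRAY)
P=[]
for u,v in [(198,240),(311,236),(217,357),(321,354)]:
    u*=.64;v*=.64
    u0,v0=int(u)-8,int(v)-8
    w=g[v0:v0+17,u0:u0+17]; m=(w<55).astype(np.uint8)
    n,l,s,ce=cv2.connectedComponentsWithStats(m); i=min(range(1,n),key=lambda i:np.hypot(*(ce[i]-8)))
    P.append(ce[i]+[u0,v0]); print(P[-1],s[i,4],d[int(v),int(u)])
W=ray(c,P,.040); print(W.round(4))
ctr=W.mean(0); 
dy=(W[0]+W[1]-W[2]-W[3])/2; dx=(W[1]+W[3]-W[0]-W[2])/2
print("ctr",ctr,"spacing",np.linalg.norm(dx),np.linalg.norm(dy),"angles y",np.degrees(np.arctan2(-dy[0],dy[1])),"x",np.degrees(np.arctan2(dx[1],dx[0])))
hsv=cv2.cvtColor(im,cv2.COLOR_BGR2HSV)
r=((hsv[...,0]<6)|(hsv[...,0]>174))&(hsv[...,1]>180)&(hsv[...,2]>60)
r[60:]=0
vs,us=np.nonzero(r); E=[]
for u in range(us.min()+6,us.max()-6,4):
    vv=vs[us==u]; E.append((u,vv.max()+.5))
S=ray(c,E,.032); k=np.polyfit(S[:,0],S[:,1],1); print("stop line y=",k,"deg",np.degrees(np.arctan(k[0])),"x",S[0,0],S[-1,0],"resid",np.std(S[:,1]-np.polyval(k,S[:,0])))
# rails inner edges: bright columns at several rows
for v in (40,60,80,100,120):
    row=g[v,75:230]; print(v,[int(x)+75 for x in np.nonzero(np.abs(np.diff(row.astype(int)))>35)[0]])
# depth check
R=cv2.Rodrigues(np.array(c["rvec"]))[0];t=np.array(c["tvec"]).ravel()
for u,v in [(150,200),(170,215),(150,70),(180,60)]:
    p=np.array([(u-c["cx"])/c["fx"],(v-c["cy"])/c["fy"],1])*d[v,u]; print("pt",(R.T@(p-t)).round(4))
```

```text
[126.55319149 153.29787234] 47 0.34583354
[198.44444444 150.93333333] 45 0.34282383
[138.5 228.5] 20 0.3705868
[205.39130435 226.2173913 ] 23 0.36770737
[[ 0.5347 -0.0876  0.04  ]
 [ 0.6066 -0.0851  0.04  ]
 [ 0.5378 -0.1695  0.04  ]
 [ 0.6096 -0.1667  0.04  ]]
ctr [ 0.57217767 -0.12722203  0.04      ] spacing 0.07188480430038854 0.0817686143657966 angles y 2.1495714254046825 x 2.1039596944932306
stop line y= [0.02850859 0.01631183] deg 1.6329794542846887 x 0.5082052172716972 0.6212333282666844 resid 0.0005094125285476797
40 [84, 85, 97, 98, 99, 201, 214, 215, 222, 223]
60 [98, 101, 102, 203, 215, 216, 223, 224]
80 [94, 104, 105, 204, 216, 217, 225]
100 [205, 206, 218, 219, 226]
120 []
pt [ 0.5531 -0.1372  0.0395]
pt [ 0.5725 -0.1542  0.039 ]
pt [ 0.563  -0.0091  0.0307]
pt [ 5.925e-01 -2.000e-04  3.240e-02]
```

Geometry agrees with the data given: plug spacing is 72 x 82 mm, heights are right, and yaw is about 2.1°. Travel to home is about 0.110 m, inside the expected 108–114. Next I'll touch down gently and find the press stiffness.

Run:
```python
from h import *
import pickle
im,d,c=pickle.load(open("w1.pkl","rb"))
r=ray(c,[[98,40],[201,40],[102,60],[203,60],[105,80],[204.5,80]],.041)
a=np.radians(2.1)
for i in (0,2,4):
    m=(r[i]+r[i+1])/2-[0.5722,-.1272,.041]; print("rail mid lateral",m[0]*np.cos(a)+m[1]*np.sin(a),np.linalg.norm(r[i]-r[i+1]))
env.movel([.5722,-.1272,.150],velocity=.12)
env.movel([.5722,-.1272,.125],velocity=.05); env.dwell(.3)
F=[]
for _ in range(10): F.append(env.get_state()["force"]); env.dwell(.02)
f0=np.mean(F,0); np.save("f0.npy",f0); print("tare",f0,np.std(F,0))
print(env.movel([.5722,-.1272,.105],velocity=.008,stop_force=2.0))
for dz in (0,-.0002,-.0002,-.0002):
    s=env.get_state(); 
    if s["force"][2]-f0[2]>4: break
    if dz: env.movel(s["tcp_pos"]+np.array([0,0,dz]),velocity=.005)
    env.dwell(.1); s=env.get_state(); print(s["tcp_pos"],s["force"]-f0,s["time"])
```

```text
rail mid lateral 0.0011509579856681298 0.0926812437030937
rail mid lateral 0.0016295773842720934 0.09243416011988341
rail mid lateral 0.0014269970366806127 0.0926436445470037
tare [0.2004925  0.15200425 0.07555653] [0.48224058 0.47898234 0.39065153]
True
```

```bash
cat >> h.py <<'E'
f0=np.load("f0.npy")
def frc(n=6,dt=.01):
    F=[]
    for _ in range(n): F.append(env.get_state()["force"]); env.dwell(dt)
    return np.mean(F,0)-f0
E
python3 - <<'E'
from h import *
s=env.get_state(); print(s["tcp_pos"],frc(20),s["time"])
p=s["tcp_pos"].copy()
for dz in (.0002,.0002,-.0002,-.0002):
    q=env.get_state()["tcp_pos"].copy(); 
    if dz<0 and frc()[2]>4.5: continue
    env.movel([p[0],p[1],q[2]+dz],velocity=.004); env.dwell(.1); print(dz,env.get_state()["tcp_pos"],frc(10))
print(env.get_state()["time"])
E
```

```text
[ 0.57239002 -0.12722844  0.11271998] [-0.04480693 -0.26614316  5.2607079 ] 6.1167
0.0002 [ 0.57221577 -0.12720961  0.1127526 ] [-0.39836168 -0.17678756  0.76396533]
0.0002 [ 0.57228071 -0.12720419  0.11285411] [-0.08116458 -0.1903185  -0.1765987 ]
-0.0002 [ 0.5724429  -0.12725208  0.11276201] [-0.22133544 -0.29013579  0.49983604]
-0.0002 [ 0.5724966  -0.12724531  0.11273977] [-0.92187228  0.09154076  3.29660736]
8.3
```

```bash
cat >> h.py <<'E'
A=np.radians(2.1); U=np.array([-np.sin(A),np.cos(A)]); X=np.array([np.cos(A),np.sin(A)]); P0=np.array([.5722,-.1272])
def settle(xy,z,target=5.,tries=6):
    for _ in range(tries):
        env.dwell(.05); f=frc(8)
        if abs(f[2]-target)<.7: break
        z-=np.clip((target-f[2])*4e-5,-.0002,.0002)
        env.movel([*xy,z],velocity=.004)
    return z,f
def slide(s0,s1,z,target=5.,step=.002,v=.02,lat=.0012,log=4):
    s=s0;i=0;hist=[]
    while s<s1-1e-6:
        s=min(s+step,s1); xy=P0+U*s+X*lat*np.clip(s/.08,0,1)
        env.movel([*xy,z],velocity=v)
        f=frc(4,.01); e=target-f[2]
        z-=np.clip(e*3e-5,-.00012,.0001); i+=1; hist.append(f[2])
        if i%log==0: st=env.get_state(); print(f"{s:.3f} F {f.round(1)} zc {z:.5f} z {st['tcp_pos'][2]:.5f} t {st['time']:.1f}")
        if f[2]>9: print("high",f); z-=-.0001
    print("F range",min(hist),max(hist)); return s,z
E
python3 - <<'E'
from h import *
z,f=settle(P0,.11256); print(z,f)
s,z=slide(0,.016,z,log=1); z,f=settle(P0+U*s+X*.0012*s/.08,z); print(z,f)
np.save("sz.npy",[s,z])
im,d,c,R,t=cam("wrist"); cv2.imwrite("pics/c.png",im)
E
```

```text
0.11252261780760704 [-0.46482022 -0.02688905  5.10263918]
0.002 F [-0.7 -0.1  5.5] zc 0.11254 z 0.11275 t 9.1
0.004 F [-0.5 -0.5  5.4] zc 0.11255 z 0.11274 t 9.3
0.006 F [-0.6 -0.1  5.6] zc 0.11257 z 0.11274 t 9.6
0.008 F [-0.5 -0.3  5.8] zc 0.11259 z 0.11274 t 9.9
0.010 F [-0.3  0.3  5.1] zc 0.11260 z 0.11275 t 10.2
0.012 F [-0.3 -0.1  5.4] zc 0.11261 z 0.11273 t 10.5
0.014 F [-0.4 -0.3  5.5] zc 0.11262 z 0.11272 t 10.8
0.016 F [-0.4  0.1  5.3] zc 0.11263 z 0.11272 t 11.1
F range 5.1255681123104395 5.839687431857465
0.11263348662880263 [-0.24021284  0.09483512  5.56876846]
```

View pics/c.png

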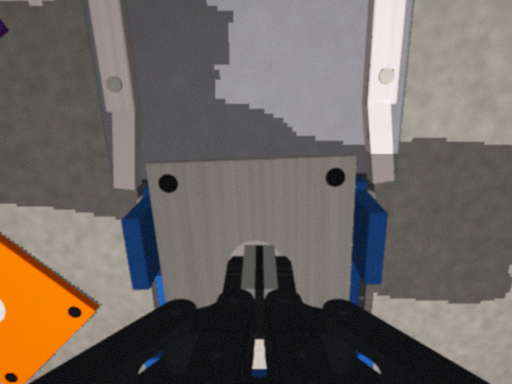

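The plate is moving with the fingertips: its front plugs are at (168,184) and (335,177), its leading edge is over the nest entry, and it sits between the rails. I'll continue and track the plugs to measure slip.

```bash
cat >> h.py <<'E'
def plate(z=.040):
    """s, lateral and yaw of plate from its two front plugs in the wrist view"""
    im,d,c,R,t=cam("wrist"); g=cv2.cvtColor(im,cv2.COLOR_BGR2GRAY)
    n,l,st,ce=cv2.connectedComponentsWithStats((g<45).astype(np.uint8))
    B=[ce[i] for i in range(1,n) if 80<st[i,4]<600 and .6<st[i,2]/st[i,3]<1.7 and st[i,4]>.6*st[i,2]*st[i,3]]
    best=None
    for a in B:
        for b in B:
            W=ray(c,[a,b],z); v=W[1,:2]-W[0,:2]
            if v[0]>0 and abs(np.hypot(*v)-.072)<.004 and abs(np.arctan2(v[1],v[0]))<.12:
                if abs(a[0]-c["cx"])<160: best=(W,v,a,b)
    if best is None: print("no plugs",[b.round() for b in B]); return im,None
    W,v,a,b=best; m=W[:,:2].mean(0)-P0
    r=(m@U-.0409,m@X,np.degrees(np.arctan2(v[1],v[0]))); print("plate s %.4f lat %.4f yaw %.2f"%r,"px",a.round(),b.round()); return im,r
E
python3 - <<'E'
from h import *
s,z=np.load("sz.npy"); plate()
for e in (.036,.054):
    s,z=slide(s,e,z); np.save("sz.npy",[s,z]); plate()
E
```

```text
plate s 0.0167 lat -0.0001 yaw 2.23 px [168. 183.] [335. 177.]
0.024 F [0.1 0.1 5.5] zc 0.11269 z 0.11276 t 12.4
0.032 F [ 0.1 -0.1  4.9] zc 0.11272 z 0.11273 t 13.5
F range 4.942232048689336 5.600874839916091
plate s 0.0369 lat -0.0000 yaw 2.27 px [168. 183.] [335. 177.]
0.044 F [-0.6  0.   5.1] zc 0.11275 z 0.11272 t 15.3
0.052 F [0.2 0.9 3.7] zc 0.11269 z 0.11267 t 16.4
F range 3.2500368986497303 5.264750756190436
plate s 0.0547 lat 0.0002 yaw 2.28 px [169. 182.] [334. 176.]
```

Run:
```python
from h import *
s,z=np.load("sz.npy"); 
z,f=settle(P0+U*s+X*.0012*s/.08,z); print(z,f)
for e in (.064,.080,.094):
    s,z=slide(s,e,z,target=5.5); np.save("sz.npy",[s,z]); im,r=plate(.0395)
    if r is None or r[0]<s-.004: break
cv2.imwrite("pics/d.png",im)
```

```text
0.11247761627103302 [-0.91250428  0.30743436  5.36951693]
0.062 F [-0.2  0.6  4.1] zc 0.11235 z 0.11235 t 19.1
F range 4.01912181314937 4.890250308059397
plate s 0.0645 lat 0.0004 yaw 2.24 px [168. 182.] [334. 176.]
0.072 F [-0.4  0.5  3.5] zc 0.11205 z 0.11213 t 20.6
0.080 F [0.1 0.5 5.4] zc 0.11194 z 0.11198 t 21.7
F range 3.293887147504134 5.385504467058227
plate s 0.0804 lat 0.0008 yaw 2.13 px [168. 182.] [334. 177.]
0.088 F [-0.5  0.8  4.5] zc 0.11184 z 0.11187 t 22.9
F range 4.502240095769339 4.870297969259335
plate s 0.0944 lat 0.0007 yaw 2.19 px [168. 183.] [335. 177.]
```

View pics/d.png

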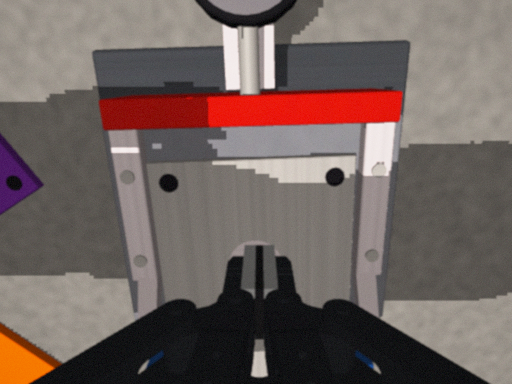

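The plate is square between the rails: plugs at (168,183) and (335,177), leading edge at about row 157, stop foot at about row 127. I'll slide on to the drop and the stop in finer steps, then re-press.

Run:
```python
from h import *
s,z=np.load("sz.npy"); xy=lambda s:P0+U*s+X*.0012
s,z=slide(s,.099,z,target=5.2,step=.001,log=2)
while s<.114:
    s+=.001; env.movel([*xy(s),z],velocity=.015); f=frc(5)
    if f[2]<2.5:
        print("lost contact",s,z,f)
        hit=env.movel([*xy(s),z-.0025],velocity=.006,stop_force=3); env.dwell(.05)
        p=env.get_state()["tcp_pos"]; f=frc(6); z=p[2]; print(hit,p,f)
        z,f=settle(xy(s),z); print("settled",z,f)
    else: z-=np.clip((5-f[2])*3e-5,-1e-4,1e-4)
    print(f"{s:.3f} {f.round(1)} {z:.5f}")
    if abs(f[1])>2.2: print("stop felt"); break
np.save("sz.npy",[s,z]); plate(.038); im,d,c,R,t=cam("wrist"); cv2.imwrite("pics/e.png",im); print(env.get_state()["time"])
```

```text
0.096 F [-0.4 -0.2  4.6] zc 0.11174 z 0.11179 t 24.4
0.098 F [-0.5 -0.5 -0.3] zc 0.11162 z 0.11114 t 24.9
F range -0.2980005167165055 4.697418103568874
lost contact 0.1 0.11151912623263113 [-0.20742233 -0.3239229   0.32759627]
True [ 0.56995424 -0.02725563  0.11072887] [-0.05980118  0.14571359  5.3129393 ]
settled 0.11062557185086784 [-0.80251026 -0.56381106  4.97671738]
0.100 [-0.8 -0.6  5. ] 0.11063
0.101 [-0.4 -0.7  5.1] 0.11063
0.102 [-0.1 -0.1  5. ] 0.11063
0.103 [-0.2 -0.8  5.4] 0.11064
0.104 [-0.4 -0.5  5.5] 0.11065
0.105 [-0.4 -0.7  4.9] 0.11065
0.106 [-0.3 -0.4  5. ] 0.11065
0.107 [-0.2 -0.4  5.1] 0.11066
0.108 [ 0.  -0.4  5.4] 0.11067
0.109 [-0.3 -0.2  5.4] 0.11068
0.110 [-0.2 -0.5  4.8] 0.11067
0.111 [ 0.3 -0.5  5.3] 0.11068
0.112 [-0.2 -1.4  5.2] 0.11069
0.113 [-0.3 -1.3  5.1] 0.11069
0.114 [-0.  -1.4  5.1] 0.11070
plate s 0.1086 lat 0.0012 yaw 1.54 px [170. 194.] [336. 190.]
31.3667
```

View pics/e.png

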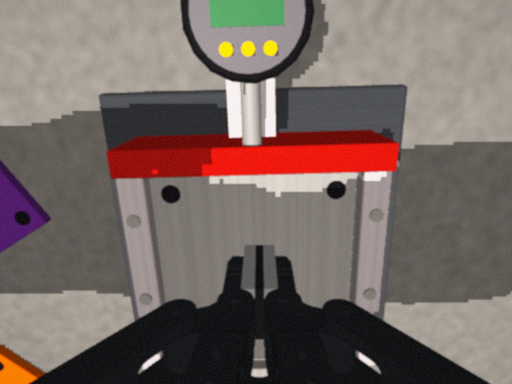

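The plate's leading edge meets the red stop foot along row ~176. Plate yaw is 1.5°, matching the stop's 1.6°, and the fingertip has been slipping at a steady 1.4 N since s=0.109, so the plate is home. I'll press on 3 mm more to confirm, then lift off and check.

Run:
```python
from h import *
s,z=np.load("sz.npy"); xy=lambda s:P0+U*s+X*.0012
for i in range(3):
    s+=.001; env.movel([*xy(s),z],velocity=.015); f=frc(5); z-=np.clip((5-f[2])*3e-5,-1e-4,1e-4); print(f.round(1))
plate(.038)
env.movel([*xy(s),z+.02],velocity=.03); env.movel([.60,-.12,.31],velocity=.12)
print(frc(),env.get_state()["time"])
im,d,c,R,t=cam("wrist"); cv2.imwrite("pics/f.png",cv2.resize(im,(800,600),interpolation=cv2.INTER_CUBIC))
```

```text
[-0.4 -1.4  5.2]
[-0.2 -1.3  5. ]
[-0.1 -1.2  4.9]
plate s 0.1087 lat 0.0011 yaw 1.63 px [171. 200.] [335. 196.]
[-0.00266389 -0.18566391 -0.00135661] 35.075
```

View pics/f.png

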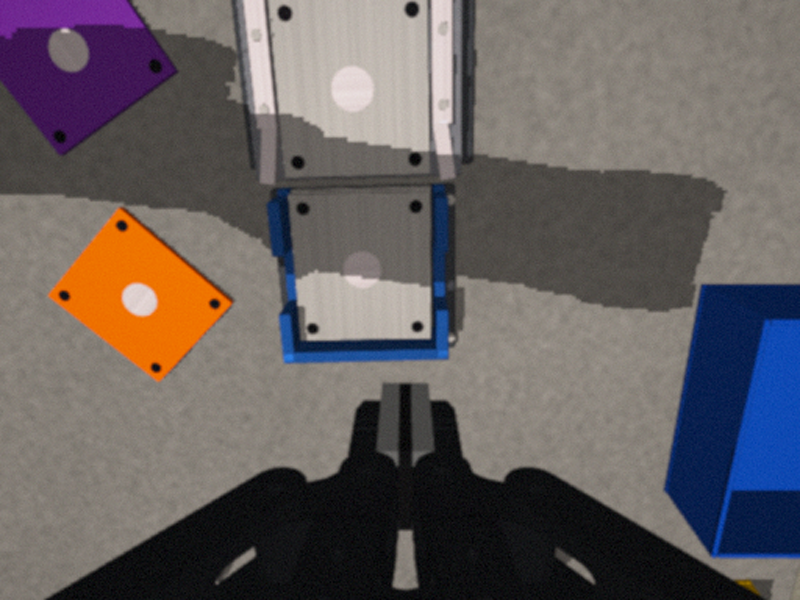

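The plate stayed put under the extra push. It lies free and flat between the rails (plugs at (285,13), (412,9), (297,162) and (415,159)). Plate 2 is still against the magazine's rear wall, with its rear edge at about row 341. Handing in.

```bash
python3 -c "
from cell import job; print(job.job_done())"
```

```text
the job is handed in; nothing more can be done
None
```

The top plate is in the gauge nest, flat and home against the red stop, and released; the fingertip force read about 5 N and never over 6 N while sliding. In the last picture plate 2 had not visibly moved, and I handed the job in at about 35 s; no verdict came back.

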